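# Lock a tongued tube carrier into a bench shaker

## Robot

A 6-joint arm with a two-finger parallel gripper is mounted at the origin on a cart in front of the work surface, level with it; the furniture and walls round the work are solid. World frame = base frame: x ahead of the robot, y to its left, z up, the work surface at z = 0. Lengths are in mm, angles in rad, forces in N, time in s.
With the tool pointing down it reaches from about 275 to 750 mm from the base axis. Payload 10.2 kg.
Tool frame: the origin (TCP) lies at the very end of the fingers, on their centre line; the grasp point (between the pads) lies 19 mm behind it; z points along the fingers, y is the direction in which the jaws open and shut (so a half turn about z gives the same grasp; the last joint's range is limited). The gripper opens to 85 mm and grips with 20 to 120 N. Pads are 22 mm wide; open, the fingers measure 114 mm over their backs; the gripper's body (76 mm by 85 mm) begins 54 mm behind the grasp point. The pads swing forward as they close: fully open they stand 13 mm farther back than shut.
Start: joints at [0.93, 0.313, 1.498, -0, 1.331, -0.223], TCP at [213.032, 479.842, 231.294] pointing down, gripper open.
Joint ranges: [-2.94, 2.94], [-0.97, 2.17], [0.19, 2.56], [-1.23, 4.37], [0.02, 3.11], [-2.88, 2.88]. Speed limits (rad/s): [2.39, 2.39, 3.01, 3.14, 3.14, 3.14].

## Interface

Orientations are given as a unit quaternion [w, x, y, z].
In Python, from rig import sensors, imaging, ctrl gives the robot as it stands.
- The arm moves only by the shell command python3 -m creep 'ROWS' [FORCE]. ROWS is JSON, a list of rows, each an object with "grip": the finger opening in mm, from 0 to 85.4; "linear": the shift along the tool's x, y, z in mm, a list of three; "rot": the turn, a rotation vector about the tool's x, y, z in rad, a list of three. A call has 1 to 12 rows; each row shifts and turns the commanded pose from where the row before left it, along the tool's axes as they then stand; what a row does not reach is not made up. A row lasts 1/12 s, in which the tool goes at most 41.7 mm and 7.16 degrees, less where a joint would pass 70% of its speed; a pose out of reach is approached as far as the arm can. A call with a gripper value outside its range is refused whole. The fingers move at their own pace and stop on an object; FORCE is the grip in N (left out, the last holds). Time passes only in rows, so rows that do not move let the fingers close. It gives the time, the measured TCP pose, the force and the opening at its end, in the units of the state.
- sensors.sense(): the state, without advancing time (a new reading comes with each control period).
- imaging.capture(name): name is "side" or "top" or "wrist"; returns (picture, depth): 480x640x3 uint8, red, green, blue; 480x640 float32, mm along the optical axis (not along the pixel's ray), 0 where there is no reading.
- imaging.camera_params(name): a dict with "intrinsics" (3x3 intrinsics, pixels), "R" (3x3) and "t" (3): a world point X has camera coordinates R X + t. Camera axes: x right, y down, z forward; pixel columns grow to the right and rows downward; lengths in mm; the calibration is good to about 2 mm. A picture is of the moment at which its call begins: read the wrist's pose just before it. camera_params takes no time and is no camera call; for the wrist camera it gives the pose at the moment of the call.
- ctrl.finish_job(): hands the job in, once; it reports no verdict.
The state is a dict: "time_s": time; "joints": joint angles; "dq": joint speeds; "tau": joint torques, N m; "eef_pos": TCP position; "ee_rot": TCP orientation; "force": force on the tool from outside, world axes, zero at the start; "wrist_torque": the same for the moment, N m; "grip_width": opening from 0.0 (shut) to 1.0 (fully open).
Only numpy, scipy, OpenCV 4.12 (cv2) and the standard library are available. Lean on these libraries where they do the work, as an engineer would, in place of code of your own. Each camera call takes 0.05 s, during which the arm holds its last target.

## Task

Fit the white tube carrier onto the shaker: hold it at a slant, angle its grey tongue into the groove under the blue bar and push it home against the sprung strip inside, without crushing that strip; then, keeping it pushed in, lower the other edge flat until the orange catch snaps over it. Be gentle with the shaker, let go, and leave the bottle and the beaker alone.

Things in the scene. Friction and masses are not known exactly. Their poses are not given: they have to be found in the camera images.
- plate: loose white carrier plate, 0.25 kg, 130 (x) x 120 (y) x 8 mm. Origin: centre of its underside, z up. On its -x edge a grey tongue, 116 mm wide, 4 mm thick (z 0 to 4 mm), sticks out 12 mm (tip at x = -77 mm); the other edge is at x = +65 mm. In the middle of the top stands a black grip rib, 14 mm thick (x), 66 mm long (y), z = 8 to 42 mm: pinch it across its 14 mm
- plate_tongue (a point): middle of the lower edge of the tongue's tip, at (-77, 0, 0) mm in the plate's frame
- plate_far (a point): middle of the lower edge of the plate's other end, at (65, 0, 0) mm in the plate's frame; it ends under the catch
- shaker: reciprocating shaker fixed on the bench, white housing 230 (x) x 180 (y) x 46 mm, knob on its -x face. Origin: centre of its underside, z up. On it an aluminium platform, brake on (holds still), top at z = 60 mm. It has stopped ANYWHERE within +-18 mm along the shaker's x; this shift is NOT measured: feel or look for it. Seated, plate and shaker axes agree, plate underside on the platform
- groove_mid (a point): point of the housing at (-76, 0, 60) mm in the shaker frame: for zero shift, floor level at the face of the groove's sprung strip. The groove opens to +x; its lip reaches to x = -70 mm, 7.5 to 14 mm above the platform. End cheeks 128 mm apart, 14 mm high, to x = -62 mm. Add the unknown shift to every x. About 15 degrees of tilt suits entry; over 20 the tongue jams under the lip
- stop_mid (a point): point of the housing at (66.5, 0, 60) mm in the shaker frame: for zero shift, the foot of the end stop's face (strip 7 mm high, moves with the platform). The plate just fits, with 0.5 mm to spare, between sprung strip and stop; with the tongue not home it stands on the stop. Black catch housings, 22 mm high, x = 68 to 94 mm, stand at y = +-(22 to 38) mm
- seat (a joint): sprung steel strip at the inner end of the groove, face at x = -76 mm at rest (plus the shift); value in m the tongue has pushed it in (to -x), 0 = rest. Pushes back with 1.5 N at first touch, then 1.5 N more per mm: push it in 1 to 3 mm (3 to 6 N); past 4 mm (7.5 N) it is crushed. Let go early, it pushes the plate out onto the stop: keep the pull on until the plate is flat
- catch (a joint): orange spring catch above the stop, 36 mm wide, centred on y = 0; value in m pushed back (to +x), 0 = sprung forward, at most 0.009. Nose tip at x = 61 mm plus the shift, nose underside 9 mm above the platform, a ramp above it leaning back, 21 mm high in all. The plate's edge pressed down (about 4 to 10 N there) pushes it back, then it snaps over the plate
- bottle_a: white bottle with a blue cap, 56 mm across, 105 mm high, a bystander; origin at the centre of its underside
- beaker: small clear beaker, 55 mm across, 66 mm high, a bystander; origin at the centre of its underside

How it is judged:
By the outcome, as a careful person would: the job done as asked, in the order asked, and still so for the second after the job is handed in, with the robot touching nothing.
It also fails if it takes over 58 s, if anything falls off the work surface, if the arm or the gripper's body presses on something with over 40 N, if the wrist force passes 120 N, or if a joint passes its speed limit or range.

## Working session

There is one attempt and no reset: what is moved stays moved. The work goes in short steps, Python scripts to look and compute and a shell command to move; the robot and the scene stay as the last step left them, time stands still between calls to the robot, and variables do not carry over. Pictures are saved under pics/ and viewed, and the job is handed in when it is done.

```bash
ls; mkdir -p pics
python3 - <<'E'
from rig import sensors, imaging
import cv2
print(sensors.sense())
for n in("side","top"):
    p,d=imaging.capture(n); cv2.imwrite(f"pics/{n}0.png",p[:,:,::-1]); 
    import numpy as np; np.save(f"pics/{n}0d.npy",d)
    print(imaging.camera_params(n))
E
```

```text
pics
{'time_s': 0.0, 'joints': array([ 9.29644217e-01,  3.13444914e-01,  1.49846447e+00,  2.43760282e-05,
        1.33101891e+00, -2.23399482e-01]), 'dq': array([-4.91904963e-04,  2.97342957e-04, -7.41700338e-04, -4.88104051e-05,
        1.24254685e-03, -1.17632584e-03]), 'tau': array([ 9.87504536e-04, -4.12264967e+01, -2.59743404e+01, -1.25649899e-04,
        4.10784371e-03,  2.81094538e-05]), 'eef_pos': array([212.83544585, 479.62668193, 230.72737828]), 'ee_rot': array([-2.90523551e-04,  2.07363562e-01,  9.78263721e-01, -6.01430414e-04]), 'force': array([-0.66645254,  0.4961207 ,  0.0726513 ]), 'wrist_torque': array([-0.03117614, -0.00025934,  0.01140026]), 'grip_width': 1.0007123230206312}
{'intrinsics': array([[551.51123416,   0.        , 320.24822569],
       [  0.        , 551.51123416, 230.86902268],
       [  0.        ,   0.        ,   1.        ]]), 'R': array([[ 0.99793643, -0.06174093,  0.01763362],
       [-0.00982934, -0.41828079, -0.90826459],
       [ 0.06345291,  0.90621699, -0.41802451]]), 't': array([-578.01394725,   84.77188615, 1051.59589436])}
{'intrinsics': array([[450.0605952 ,   0.        , 323.26876183],
       [  0.        , 450.0605952 , 239.0723962 ],
       [  0.        ,   0.        ,   1.        ]]), 'R': array([[ 0.00448978, -0.99971966,  0.02324756],
       [-0.99474585, -0.00684276, -0.10214631],
       [ 0.10227675, -0.0226668 , -0.9944977 ]]), 't': array([ 88.58457661, 576.32227327, 847.10446245])}
```

View pics/side0.png

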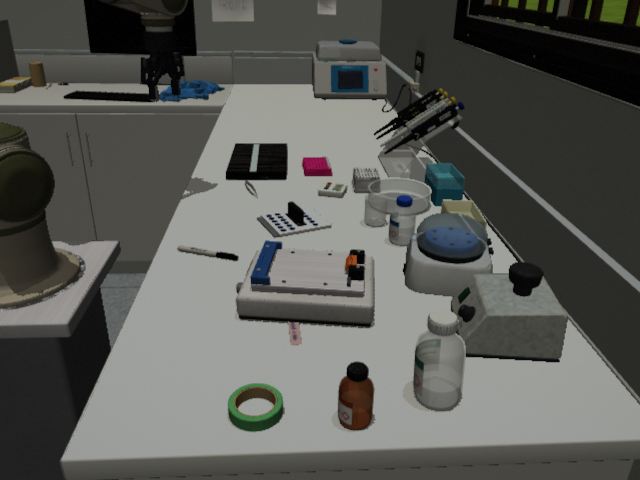

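View pics/top0.png

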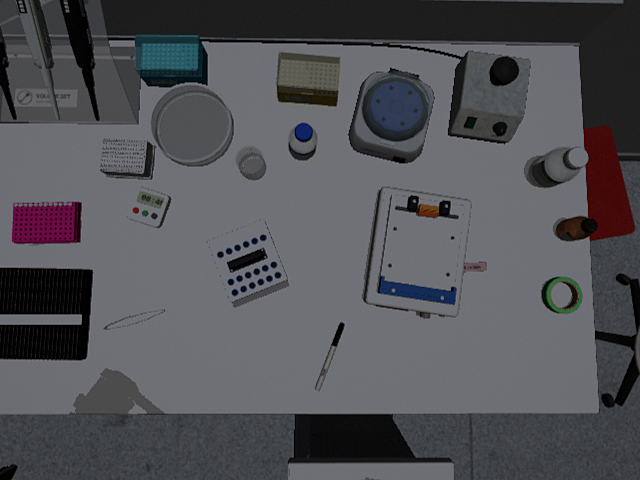

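The top view shows the plate around (247,262), the shaker around (420,253) with its blue bar low (-x toward the robot) and the catch at (428,210). The bottle is at (303,138) and the beaker at (251,163). I'll enlarge these areas.

Run:
```python
import cv2
p=cv2.imread("pics/top0.png")
cv2.imwrite("pics/c1.png",cv2.resize(p[210:315,195:300],None,fx=5.6,fy=5.6,interpolation=cv2.INTER_CUBIC))
cv2.imwrite("pics/c2.png",cv2.resize(p[180:325,355:480],None,fx=4,fy=4,interpolation=cv2.INTER_CUBIC))
s=cv2.imread("pics/side0.png")
cv2.imwrite("pics/c3.png",cv2.resize(s[190:325,230:390],None,fx=4.4,fy=4.4,interpolation=cv2.INTER_CUBIC))
```

```text
(no output)
```

View pics/c1.png

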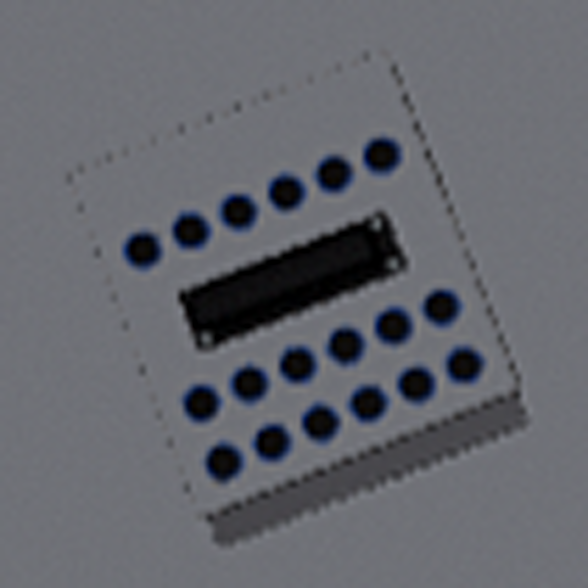

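View pics/c2.png

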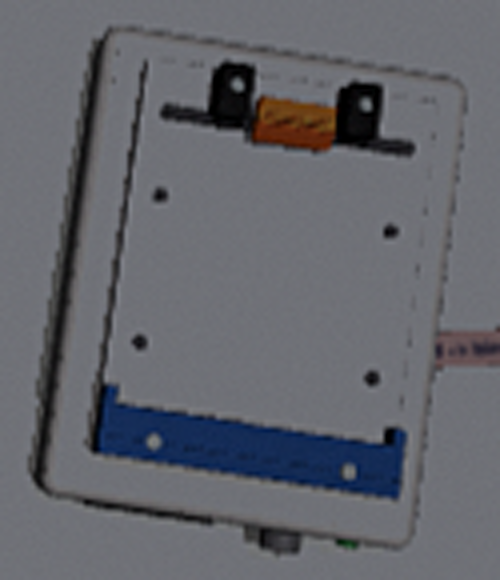

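View pics/c3.png

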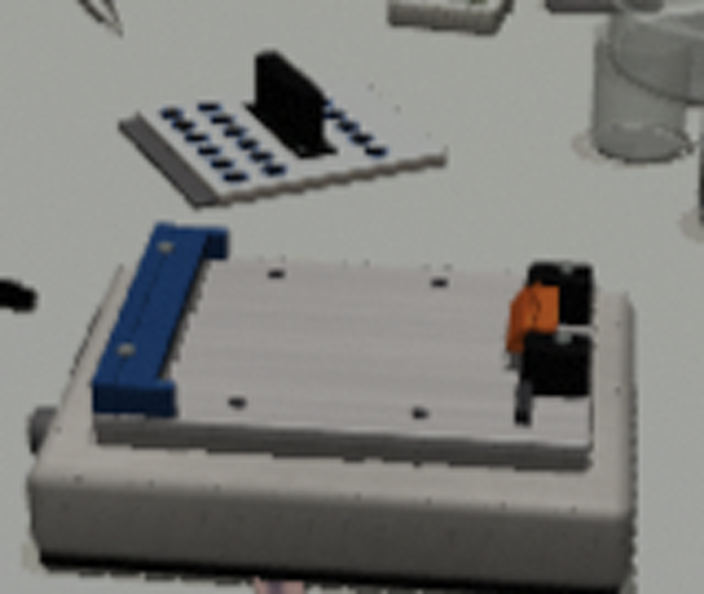

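```bash
cat > h.py <<'E'
import numpy as np, cv2
from rig import imaging
def ray(name_or_p,uv,z):
    P=imaging.camera_params(name_or_p) if isinstance(name_or_p,str) else name_or_p
    K,R,t=P["intrinsics"],np.array(P["R"]),np.array(P["t"])
    C=-R.T@t; d=R.T@np.linalg.inv(K)@np.array([uv[0],uv[1],1.]); s=(z-C[2])/d[2]
    return C+s*d
def crop(uv,o,s): return [(uv[0]+.5)/s-.5+o[0],(uv[1]+.5)/s-.5+o[1]]
def fit2(model,meas):
    m=np.array(model,float)[:,:2]; w=np.array(meas,float)[:,:2]
    a=m-m.mean(0); b=w-w.mean(0)
    th=np.arctan2((a[:,0]*b[:,1]-a[:,1]*b[:,0]).sum(),(a*b).sum())
    R=np.array([[np.cos(th),-np.sin(th)],[np.sin(th),np.cos(th)]])
    t=w.mean(0)-R@m.mean(0); return th,t,(m@R.T+t-w).round(1)
E
python3 - <<'E'
from h import *
c=lambda uv,z:ray("top",crop(uv,(195,210),5.6),z)
# plate
pts=[((72,178),(65,60)),((388,58),(65,-60)),((520,393),(-65,-60)),((208,517),(-65,60))]
th,t,r=fit2([m for _,m in pts],[c(u,8) for u,_ in pts]); print("plate",np.degrees(th),t,r)
rib=[((180,292),(7,33)),((380,212),(7,-33)),((406,265),(-7,-33)),((206,350),(-7,33))]
for z in(42,):
  th,t,r=fit2([m for _,m in rib],[c(u,z) for u,_ in rib]); print("rib",np.degrees(th),t,r)
c=lambda uv,z:ray("top",crop(uv,(355,180),4),z)
f=[((118,403),74,(-70,64)),((388,444),74,(-70,-64)),((118,385),74,(-62,64)),((390,430),74,(-62,-64)),
((254,66),82,(94,22)),((250,126),82,(68,22)),((343,82),82,(94,-22)),((338,138),82,(68,-22)),((384,88),82,(94,-38)),((378,145),82,(68,-38))]
th,t,r=fit2([m for *_,m in f],[c(u,z) for u,z,_ in f]); print("platform",np.degrees(th),t);print(r)
h=[((108,28),46,(115,90)),((467,80),46,(115,-90)),((33,488),46,(-115,90)),((410,548),46,(-115,-90))]
th,t,r=fit2([m for *_,m in h],[c(u,z) for u,z,_ in h]); print("housing",np.degrees(th),t,r)
print("bottle",ray("top",(304,131),105)," beaker",ray("top",(251,158),66))
E
```

```text
plate 22.276540127194053 [534.33059847 240.47558443] [[-0.   0.1]
 [ 1.8 -0.4]
 [ 0.1 -1.3]
 [-1.8  1.6]]
rib 23.14841668926346 [534.38941458 236.93978074] [[-2.1 -5. ]
 [-3.8  1.3]
 [ 1.3  5. ]
 [ 4.6 -1.3]]
platform -8.421780884917247 [554.72451039 -90.66662574]
[[-1.   1.9]
 [-1.6 -0.7]
 [-1.3  0.8]
 [-0.1 -0.8]
 [-0.6 -0.3]
 [ 1.8  1.2]
 [ 0.1 -2.5]
 [ 0.7 -1.6]
 [ 0.4  0.8]
 [ 1.4  1.1]]
housing -8.773991550122053 [553.62211365 -89.66912355] [[ 4.2  2. ]
 [ 0.7 -1.6]
 [-2.4 -0.3]
 [-2.5 -0.1]]
bottle [765.15705017 129.51905625 105.        ]  beaker [725.00530965 229.99291607  66.        ]
```

```bash
cat >> h.py <<'E'
from scipy.spatial.transform import Rotation as Ro
from rig import sensors
def st():
    s=sensors.sense(); q=s["ee_rot"]; return np.array(s["eef_pos"]),Ro.from_quat([q[1],q[2],q[3],q[0]]),s
def goalR(yaw_deg,tilt_deg=0):
    # tool y along plate x (heading yaw), z down; tilt>0 raises plate +x end
    yw=Ro.from_euler('z',yaw_deg,degrees=True)*Ro.from_euler('y',-tilt_deg,degrees=True)
    B=Ro.from_matrix(np.array([[0,1,0],[1,0,0],[0,0,-1]]).T)  # cols: tool x=+y? 
    return yw*B
def plan(p,R,first='lin'):
    p0,R0,s=st()
    rv=(R0.inv()*R).as_rotvec()
    print("t",s["time_s"].__round__(2),"pos",p0.round(1),"yawY",np.degrees(np.arctan2(*R0.as_matrix()[1::-1,1])).round(2),"tilt",np.degrees(np.arcsin(R0.as_matrix()[2,1])).round(2),"F",np.round(s["force"],1),"M",np.round(s["wrist_torque"],2),"g",round(s["grip_width"]*85.4,1))
    dw=np.array(p)-p0
    print("lin in current tool",R0.inv().apply(dw).round(2),"in goal tool",R.inv().apply(dw).round(2),"rot",rv.round(4),np.degrees(np.linalg.norm(rv)).round(2))
E
python3 - <<'E'
from h import *
R=goalR(22.5); print(R.as_matrix().round(2)); plan([534.4,239,120],R)
E
```

```text
[[-0.38  0.92  0.  ]
 [ 0.92  0.38  0.  ]
 [ 0.    0.   -1.  ]]
t 0.1 pos [212.9 479.7 230.8] yawY 66.06 tilt -0.06 F [ 0.5  0.  -0.1] M [ 0.03 -0.03 -0.01] g 85.0
lin in current tool [-391.54  -89.4   110.81] in goal tool [-345.39  204.94  110.81] rot [-1.100e-03  2.000e-04  7.603e-01] 43.56
```

```bash
python3 -m creep '[{"grip":85,"linear":[-32.6,-7.5,9.2],"rot":[0,0,0]},{"grip":85,"linear":[-32.6,-7.5,9.2],"rot":[0,0,0]},{"grip":85,"linear":[-32.6,-7.5,9.2],"rot":[0,0,0]},{"grip":85,"linear":[-32.6,-7.5,9.2],"rot":[0,0,0]},{"grip":85,"linear":[-32.6,-7.5,9.2],"rot":[0,0,0]},{"grip":85,"linear":[-32.6,-7.5,9.2],"rot":[0,0,0]},{"grip":85,"linear":[-32.6,-7.5,9.2],"rot":[0,0,0]},{"grip":85,"linear":[-32.6,-7.5,9.2],"rot":[0,0,0]},{"grip":85,"linear":[-32.6,-7.5,9.2],"rot":[0,0,0]},{"grip":85,"linear":[-32.6,-7.5,9.2],"rot":[0,0,0]},{"grip":85,"linear":[-32.6,-7.5,9.2],"rot":[0,0,0]},{"grip":85,"linear":[-32.6,-7.5,9.2],"rot":[0,0,0]}]' 60
python3 -m creep '[{"grip":85,"linear":[0,0,0],"rot":[0,0,0.1086]},{"grip":85,"linear":[0,0,0],"rot":[0,0,0.1086]},{"grip":85,"linear":[0,0,0],"rot":[0,0,0.1086]},{"grip":85,"linear":[0,0,0],"rot":[0,0,0.1086]},{"grip":85,"linear":[0,0,0],"rot":[0,0,0.1086]},{"grip":85,"linear":[0,0,0],"rot":[0,0,0.1086]},{"grip":85,"linear":[0,0,0],"rot":[0,0,0.1086]},{"grip":85,"linear":[0,0,0],"rot":[0,0,0]},{"grip":85,"linear":[0,0,0],"rot":[0,0,0]}]'
python3 - <<'E'
from h import *
plan([534.4,239,120],goalR(22.5))
P=imaging.camera_params("wrist");p,d=imaging.capture("wrist"); cv2.imwrite("pics/w1.png",p[:,:,::-1]);np.savez("pics/w1.npz",d=d,**P);print(P)
E
```

```text
time_s: 1.1
eef_pos: [535.0, 237.6, 120.1]
ee_rot: [-0.0, 0.207, 0.978, -0.0]
force: [0.2, 0.5, 0.4]
grip_width: 0.998
time_s: 1.85
eef_pos: [533.9, 238.8, 120.6]
ee_rot: [-0.0, 0.554, 0.832, -0.0]
force: [0.1, -0.4, -0.1]
grip_width: 0.997
t 1.85 pos [533.9 238.8 120.6] yawY 22.69 tilt -0.03 F [ 0.1 -0.4 -0.1] M [-0.03  0.03  0.02] g 85.2
lin in current tool [-0.04  0.51  0.63] in goal tool [-0.03  0.51  0.63] rot [-0.0006 -0.0001  0.0033] 0.19
{'intrinsics': array([[396.52364499,   0.        , 315.14723939],
       [  0.        , 396.52364499, 240.40274927],
       [  0.        ,   0.        ,   1.        ]]), 'R': array([[ 9.22609758e-01,  3.85734461e-01, -3.99147278e-04],
       [ 3.68156729e-01, -8.80257125e-01,  2.99345982e-01],
       [ 1.15116709e-01, -2.76326473e-01, -9.54144551e-01]]), 't': array([-582.79681741,    6.6273602 ,  278.52651646])}
```

View pics/w1.png

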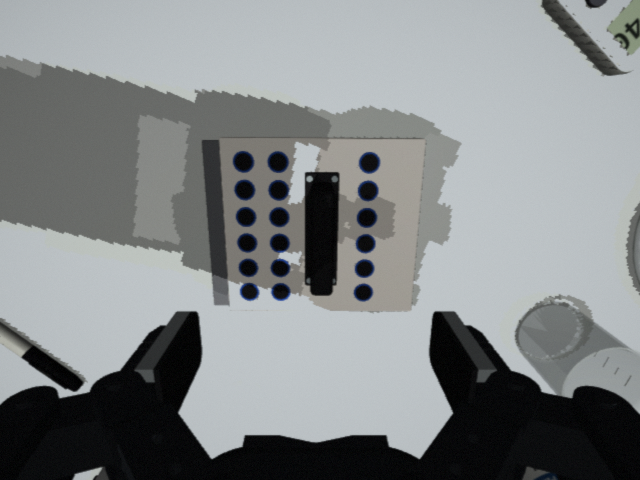

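Run:
```python
from h import *
P=np.load("pics/w1.npz")
pts=[((424,139),(65,60)),((411,310),(65,-60)),((229,307),(-65,-60)),((218,139),(-65,60))]
th,t,r=fit2([m for _,m in pts],[ray(P,u,8) for u,_ in pts]); print("plate",np.degrees(th),t,r)
p=cv2.imread("pics/w1.png"); cv2.imwrite("pics/c4.png",cv2.resize(p[125:325,195:435],None,fx=3.3,fy=3,interpolation=cv2.INTER_CUBIC))
```

```text
plate 22.381697034470236 [534.34998004 242.13437075] [[ 0.4  1.2]
 [-0.  -0.5]
 [ 0.5 -2.1]
 [-0.9  1.4]]
```

View pics/c4.png

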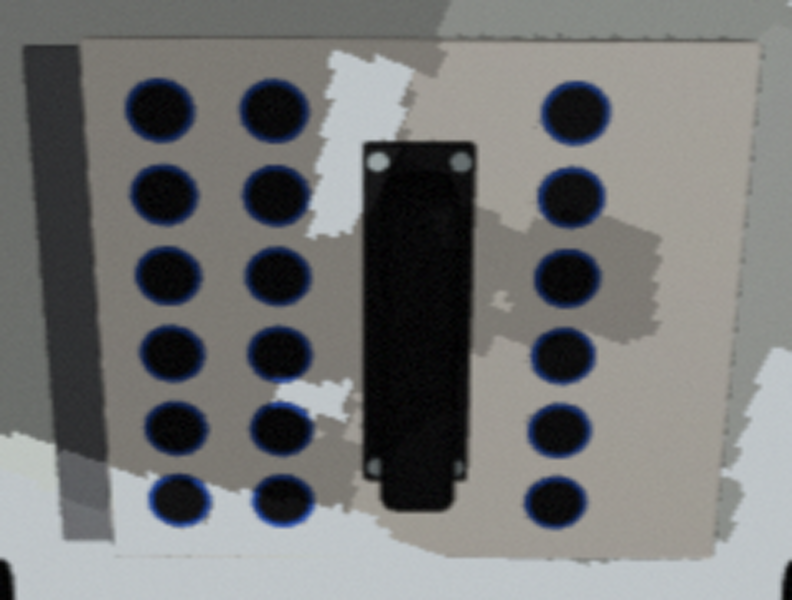

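```bash
python3 -m creep '[{"grip":85,"linear":[0.6,0.5,20],"rot":[0,0,0]},{"grip":85,"linear":[0.6,0.5,24],"rot":[0,0,0]},{"grip":85,"linear":[0.6,0.3,24],"rot":[0,0,0]},{"grip":85,"linear":[0,0,20],"rot":[0,0,0]},{"grip":85,"linear":[0,0,12],"rot":[0,0,0]},{"grip":85,"linear":[0,0,6],"rot":[0,0,0]},{"grip":40,"linear":[0,0,0],"rot":[0,0,0]},{"grip":24,"linear":[0,0,0],"rot":[0,0,0]},{"grip":24,"linear":[0,0,0],"rot":[0,0,0]},{"grip":24,"linear":[0,0,0],"rot":[0,0,0]},{"grip":24,"linear":[0,0,0],"rot":[0,0,0]},{"grip":24,"linear":[0,0,0],"rot":[0,0,0]}]' 40
python3 -m creep '[{"grip":8,"linear":[0,0,0],"rot":[0,0,0]},{"grip":0,"linear":[0,0,0],"rot":[0,0,0]},{"grip":0,"linear":[0,0,0],"rot":[0,0,0]},{"grip":0,"linear":[0,0,0],"rot":[0,0,0]},{"grip":0,"linear":[0,0,0],"rot":[0,0,0]},{"grip":0,"linear":[0,0,0],"rot":[0,0,0]}]' 70
python3 - <<'E'
from h import *
plan([554.7,-90.7,170],goalR(-8.5))
E
```

```text
time_s: 2.9
eef_pos: [534.8, 241.1, 15.4]
ee_rot: [0.0, 0.555, 0.832, 0.0]
force: [0.6, 0.1, 0.3]
grip_width: 0.28
time_s: 3.4
eef_pos: [535.1, 241.1, 15.6]
ee_rot: [0.001, 0.556, 0.831, 0.001]
force: [0.1, 0.3, 4.8]
grip_width: 0.149
t 3.4 pos [535.1 241.1  15.6] yawY 22.5 tilt 0.09 F [0.1 0.3 4.8] M [ 0.03 -0.03  0.02] g 12.7
lin in current tool [-314.1  -108.68 -154.52] in goal tool [-325.3    68.42 -154.43] rot [ 1.500e-03 -2.000e-04  5.411e-01] 31.0
```

```bash
python3 -m creep '[{"grip":0,"linear":[0,0,-6],"rot":[0,0,0]},{"grip":0,"linear":[0,0,-12],"rot":[0,0,0]},{"grip":0,"linear":[0,0,-20],"rot":[0,0,0]},{"grip":0,"linear":[0,0,-24],"rot":[0,0,0]},{"grip":0,"linear":[0,0,-24],"rot":[0,0,0]},{"grip":0,"linear":[0,0,-24],"rot":[0,0,0]},{"grip":0,"linear":[0,0,-24],"rot":[0,0,0]},{"grip":0,"linear":[0,0,-14],"rot":[0,0,0]},{"grip":0,"linear":[0,0,-6],"rot":[0,0,0]},{"grip":0,"linear":[0,0,0],"rot":[0,0,0]}]'
python3 -m creep '[{"grip":0,"linear":[-15,-5,0],"rot":[0,0,0]},{"grip":0,"linear":[-25,-9,0],"rot":[0,0,0]},{"grip":0,"linear":[-32,-11,0],"rot":[0,0,0]},{"grip":0,"linear":[-32,-11,0],"rot":[0,0,0]},{"grip":0,"linear":[-32,-11,0],"rot":[0,0,0]},{"grip":0,"linear":[-32,-11,0],"rot":[0,0,0]},{"grip":0,"linear":[-32,-11,0],"rot":[0,0,0]},{"grip":0,"linear":[-32,-11,0],"rot":[0,0,0]},{"grip":0,"linear":[-32,-11,0],"rot":[0,0,0]},{"grip":0,"linear":[-25,-9,0],"rot":[0,0,0]},{"grip":0,"linear":[-16,-6,0],"rot":[0,0,0]},{"grip":0,"linear":[-9,-3,0],"rot":[0,0,0]}]'
python3 -m creep '[{"grip":0,"linear":[0,0,0],"rot":[0,0,0.0902]},{"grip":0,"linear":[0,0,0],"rot":[0,0,0.0902]},{"grip":0,"linear":[0,0,0],"rot":[0,0,0.0902]},{"grip":0,"linear":[0,0,0],"rot":[0,0,0.0902]},{"grip":0,"linear":[0,0,0],"rot":[0,0,0.0902]},{"grip":0,"linear":[0,0,0],"rot":[0,0,0.0902]},{"grip":0,"linear":[0,0,0],"rot":[0,0,0]},{"grip":0,"linear":[0,0,0],"rot":[0,0,0]}]'
python3 - <<'E'
from h import *
plan([576,-94,170],goalR(-8.5,15))
for n in("side","top","wrist"):
    P=imaging.camera_params(n);p,d=imaging.capture(n); cv2.imwrite(f"pics/{n}2.png",p[:,:,::-1]);np.savez(f"pics/{n}2.npz",d=d,**P)
p=cv2.imread("pics/top2.png"); cv2.imwrite("pics/c5.png",cv2.resize(p[175:325,345:495],None,fx=4,fy=4,interpolation=cv2.INTER_CUBIC))
E
```

```text
time_s: 4.23
eef_pos: [534.8, 241.1, 170.3]
ee_rot: [0.001, 0.556, 0.831, 0.001]
force: [0.2, 0.7, -3.4]
grip_width: 0.148
time_s: 5.23
eef_pos: [553.3, -92.7, 167.5]
ee_rot: [-0.001, 0.556, 0.831, -0.0]
force: [0.3, 0.0, -4.3]
grip_width: 0.148
time_s: 5.9
eef_pos: [553.8, -90.2, 168.2]
ee_rot: [-0.001, 0.757, 0.654, -0.0]
force: [-0.3, -0.3, -2.7]
grip_width: 0.151
t 5.9 pos [553.8 -90.2 168.2] yawY -8.32 tilt -0.08 F [-0.3 -0.3 -2.7] M [ 0.05 -0.02 -0.04] g 12.9
lin in current tool [-0.58 22.54 -1.82] in goal tool [-0.51 22.24  4.11] rot [-0.2632 -0.0009  0.0032] 15.08
```

View pics/side2.png

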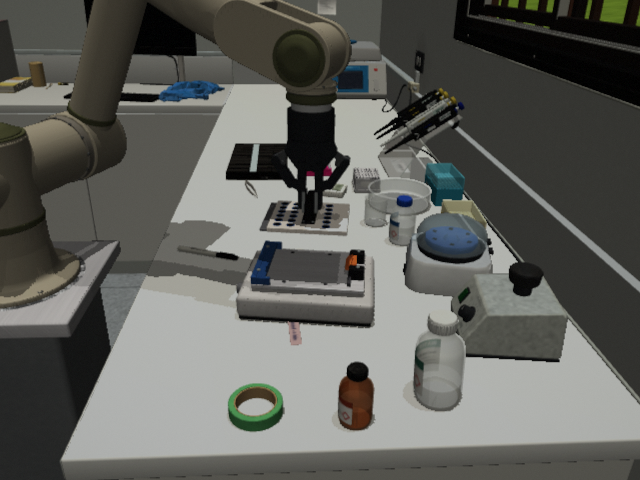

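View pics/c5.png

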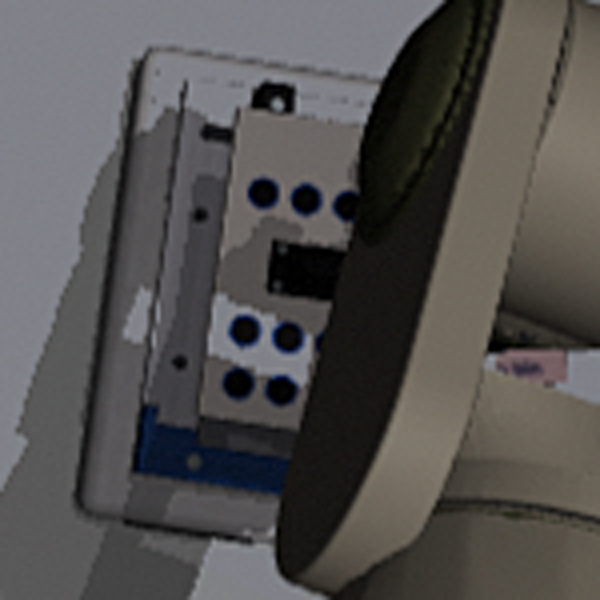

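View pics/wrist2.png

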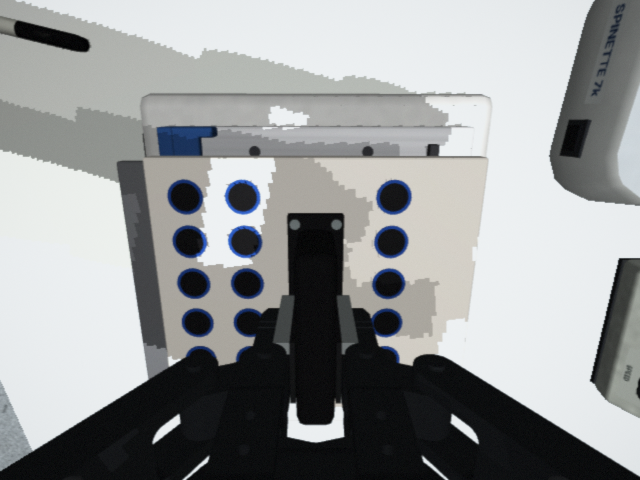

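Run:
```python
from h import *
c=lambda u,z:ray("top",crop(u,(345,175),4),z)
W=np.load("pics/wrist2.npz")
z=160.6
th=np.radians(-8.32);R=np.array([[np.cos(th),-np.sin(th)],[np.sin(th),np.cos(th)]])
tcp=np.array([553.8,-90.2])
for nm,q in (("top +65+60",c((240,107),z)),("top -65+60",c((202,417),z)),("w +65+60",ray(W,(488,157),z)),("w -65+60",ray(W,(145,158),z)),("w tongue -77,58",ray(W,(118,162),z-4))):
    print(nm,q.round(1),"in tool-plate frame",(R.T@(q[:2]-tcp)).round(1))
# wrist: platform cheek/bar: view
P=W
for nm,u,zz in (("bar back? +y",(159,128),74),("cheek end",(216,127),74),("plat edge right",(473,127),60)):
    print(nm,ray(W,u,zz).round(1))
p=cv2.imread("pics/wrist2.png"); cv2.imwrite("pics/c6.png",cv2.resize(p[85:170,110:500],None,fx=2,fy=4,interpolation=cv2.INTER_CUBIC))
```

```text
top +65+60 [626.5 -40.9 160.6] in tool-plate frame [64.8 59.3]
top -65+60 [497.4 -23.4 160.6] in tool-plate frame [-65.5  57.9]
w +65+60 [625.5 -40.4 160.6] in tool-plate frame [63.8 59.7]
w -65+60 [498.5 -22.2 160.6] in tool-plate frame [-64.5  59.3]
w tongue -77,58 [486.1 -22.3 156.6] in tool-plate frame [-76.8  57.4]
bar back? +y [473.7 -10.   74. ]
cheek end [506.3 -14.2  74. ]
plat edge right [658.  -36.8  60. ]
```

View pics/c6.png

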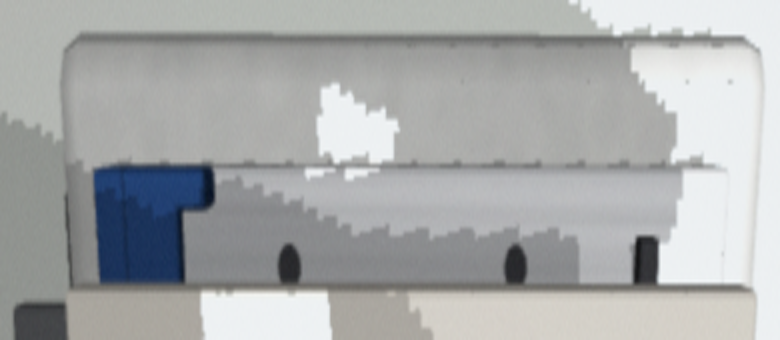

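Run:
```python
from h import *
W=np.load("pics/wrist2.npz")
th=np.radians(-8.5);R=np.array([[np.cos(th),-np.sin(th)],[np.sin(th),np.cos(th)]])
o=np.array([554.7,-90.7])
for nm,u,z in (("cheek inner (-62,64)",(216.5,137),74),("lip corner(-70,64)",(201,137.5),74),("stop (66.5,?)",(428,144),67),("housing ++",(490,95),46),("housing -+",(143,96),46)):
    q=ray(W,u,z); print(nm,q.round(1),(R.T@(q[:2]-o)).round(1))
a=ray(W,(160,94),46)-ray(W,(480,94),46);print(np.degrees(np.arctan2(-a[1],-a[0])))
a=ray(W,(162,127),60)-ray(W,(470,127.5),60);print(np.degrees(np.arctan2(-a[1],-a[0])))
```

```text
cheek inner (-62,64) [505.4 -19.7  74. ] [-59.3  62.9]
lip corner(-70,64) [496.4 -18.7  74. ] [-68.3  62.6]
stop (66.5,?) [628.4 -42.2  67. ] [65.7 58.8]
housing ++ [674.3 -20.   46. ] [107.9  87.6]
housing -+ [458.2  11.1  46. ] [-110.5   86.4]
-8.345292927003706
-8.432673667803437
```

```bash
cat >> h.py <<'E'
O=np.array([555.2,-91.5,60.]);YAW=-8.4
def tipgoal(x,z,tilt,y=0,dx=0.4,dy=0.8,dz=15.6):
    yw=Ro.from_euler('z',YAW,degrees=True); Rp=yw*Ro.from_euler('y',-tilt,degrees=True)
    tip=O+yw.apply([x,y,z]); return tip+Rp.apply([77+dx,dy,dz]),goalR(YAW,tilt)
def where(dx=0.4,dy=0.8,dz=15.6):
    p,R,s=st(); B=goalR(0,0); Rp=R*B.inv(); yw=Ro.from_euler('z',YAW,degrees=True)
    tip=p-Rp.apply([77+dx,dy,dz]); far=tip+Rp.apply([142,0,0])
    print("tip(platform)",yw.inv().apply(tip-O).round(2),"far",yw.inv().apply(far-O).round(2),"Fplat",yw.inv().apply(s["force"]).round(2),"Mplat",yw.inv().apply(s["wrist_torque"]).round(3))
E
python3 - <<'E'
from h import *
where(); plan(*tipgoal(-58,30,15));
E
```

```text
tip(platform) [-7.876e+01 -6.000e-02  9.307e+01] far [63.24 -0.   93.  ] Fplat [-0.18  1.13 -3.84] Mplat [ 0.011 -0.019 -0.014]
t 6.05 pos [554.  -90.5 168.6] yawY -8.38 tilt -0.03 F [-0.   1.1 -3.8] M [ 0.01 -0.02 -0.01] g 12.7
lin in current tool [2.000e-02 1.410e+01 4.352e+01] in goal tool [3.000e-02 2.330e+00 4.569e+01] rot [-2.623e-01 -2.000e-04  4.000e-04] 15.03
```

```bash
python3 -m creep '[{"grip":0,"linear":[0,0,0],"rot":[-0.0437,0,0]},{"grip":0,"linear":[0,0,0],"rot":[-0.0437,0,0]},{"grip":0,"linear":[0,0,0],"rot":[-0.0437,0,0]},{"grip":0,"linear":[0,0,0],"rot":[-0.0437,0,0]},{"grip":0,"linear":[0,0,0],"rot":[-0.0437,0,0]},{"grip":0,"linear":[0,0,0],"rot":[-0.0437,0,0]},{"grip":0,"linear":[0,1.1,10],"rot":[0,0,0]},{"grip":0,"linear":[0,1.2,15],"rot":[0,0,0]},{"grip":0,"linear":[0,0,14],"rot":[0,0,0]},{"grip":0,"linear":[0,0,6.5],"rot":[0,0,0]},{"grip":0,"linear":[0,0,0],"rot":[0,0,0]},{"grip":0,"linear":[0,0,0],"rot":[0,0,0]}]'
python3 - <<'E'
from h import *
where(); plan(*tipgoal(-58,3,15));
E
```

```text
time_s: 7.05
eef_pos: [568.0, -92.9, 125.3]
ee_rot: [0.099, 0.751, 0.647, 0.085]
force: [-0.1, 0.7, -3.3]
grip_width: 0.15
tip(platform) [-57.87  -0.17  30.26] far [79.32 -0.35 66.91] Fplat [-0.22  0.64 -3.27] Mplat [ 0.016  0.301 -0.03 ]
t 7.05 pos [568.  -92.9 125.3] yawY -8.48 tilt 14.96 F [-0.1  0.7 -3.3] M [ 0.06  0.3  -0.03] g 12.8
lin in current tool [ 0.27 -7.17 26.25] in goal tool [ 0.27 -7.19 26.24] rot [-0.0007  0.0003 -0.0013] 0.09
```

```bash
python3 -m creep '[{"grip":0,"linear":[0,-1.5,5.5],"rot":[0,0,0]},{"grip":0,"linear":[0,-2,7.5],"rot":[0,0,0]},{"grip":0,"linear":[0,-2,7.2],"rot":[0,0,0]},{"grip":0,"linear":[0,-1.2,4],"rot":[0,0,0]},{"grip":0,"linear":[0,-0.5,2],"rot":[0,0,0]},{"grip":0,"linear":[0,0,0],"rot":[0,0,0]},{"grip":0,"linear":[0,0,0],"rot":[0,0,0]}]'
python3 - <<'E'
from h import *
where(); plan(*tipgoal(-66,2,15)); 
for n in("side","top"):
    p,d=imaging.capture(n); cv2.imwrite(f"pics/{n}3.png",p[:,:,::-1])
p=cv2.imread("pics/side3.png"); a=cv2.resize(p[225:325,230:390],None,fx=4.8,fy=4.8,interpolation=cv2.INTER_CUBIC)
cv2.imwrite("pics/c7.png",a)
p=cv2.imread("pics/top3.png"); cv2.imwrite("pics/c8.png",cv2.resize(p[175:325,345:495],None,fx=4,fy=4,interpolation=cv2.INTER_CUBIC))
E
```

```text
time_s: 7.63
eef_pos: [567.9, -92.9, 98.5]
ee_rot: [0.099, 0.751, 0.647, 0.085]
force: [-1.0, 0.5, -3.0]
grip_width: 0.149
tip(platform) [-57.99  -0.19   3.32] far [79.16 -0.44 40.14] Fplat [-1.07  0.31 -3.04] Mplat [-0.022  0.317  0.006]
t 7.63 pos [567.9 -92.9  98.5] yawY -8.5 tilt 15.03 F [-1.   0.5 -3. ] M [0.02 0.32 0.01] g 12.8
lin in current tool [ 0.3  -8.08 -0.76] in goal tool [ 0.32 -8.08 -0.76] rot [ 0.0005  0.0005 -0.0017] 0.11
```

View pics/c7.png

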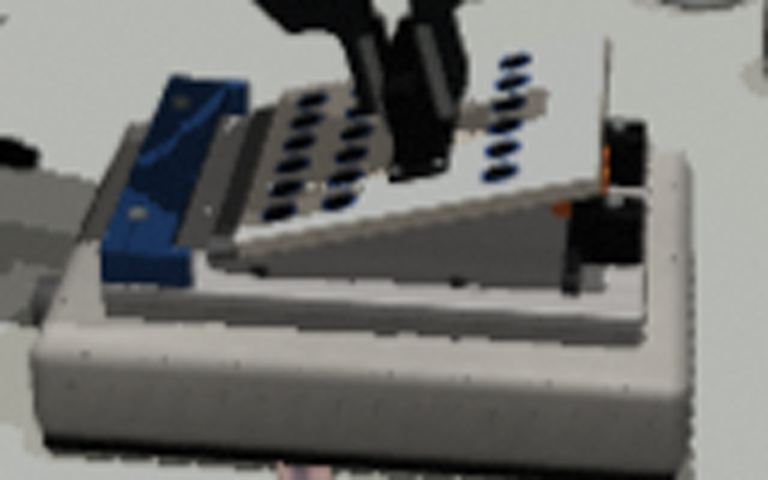

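View pics/c8.png

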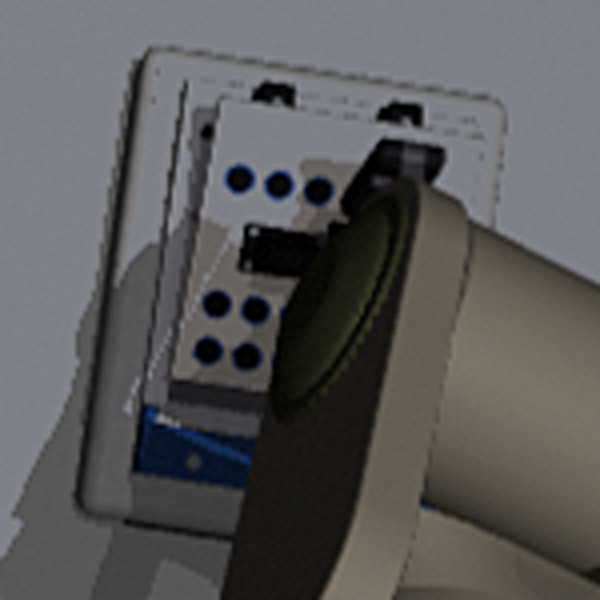

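```bash
python3 -m creep '[{"grip":0,"linear":[0.1,-2,-0.2],"rot":[0,0,0]},{"grip":0,"linear":[0.1,-2,-0.2],"rot":[0,0,0]},{"grip":0,"linear":[0.1,-2,-0.2],"rot":[0,0,0]},{"grip":0,"linear":[0,-2,-0.2],"rot":[0,0,0]},{"grip":0,"linear":[0,-0.6,0.3],"rot":[0,0,0]},{"grip":0,"linear":[0,0,0],"rot":[0,0,0]}]'
python3 -c "
from h import *
where(); plan(*tipgoal(-72,1.5,15))"
python3 -m creep '[{"grip":0,"linear":[0,-1,-0.25],"rot":[0,0,0]},{"grip":0,"linear":[0,-1,-0.25],"rot":[0,0,0]},{"grip":0,"linear":[0,-1,-0.25],"rot":[0,0,0]},{"grip":0,"linear":[0,0,0],"rot":[0,0,0]}]'
python3 -c "
from h import *
where(); plan(*tipgoal(-72,1.5,15))"
```

```text
time_s: 8.23
eef_pos: [559.3, -91.2, 96.6]
ee_rot: [0.099, 0.751, 0.647, 0.085]
force: [-1.0, 0.2, -2.9]
grip_width: 0.148
tip(platform) [-66.72   0.18   1.47] far [ 7.043e+01 -7.000e-02  3.825e+01] Fplat [-1.06  0.06 -2.95] Mplat [ 0.01   0.262 -0.024]
t 8.23 pos [559.3 -91.2  96.6] yawY -8.51 tilt 15.01 F [-1.   0.2 -2.9] M [ 0.05  0.26 -0.02] g 12.7
lin in current tool [-0.06 -5.08 -1.38] in goal tool [-0.05 -5.08 -1.38] rot [ 0.0002  0.0004 -0.0018] 0.11
time_s: 8.57
eef_pos: [556.3, -90.8, 96.6]
ee_rot: [0.099, 0.751, 0.647, 0.085]
force: [-1.0, -0.3, -3.7]
grip_width: 0.154
tip(platform) [-69.78   0.17   1.44] far [67.37 -0.08 38.23] Fplat [-0.91 -0.41 -3.68] Mplat [-0.053  0.321  0.009]
t 8.57 pos [556.3 -90.8  96.6] yawY -8.5 tilt 15.02 F [-1.  -0.3 -3.7] M [-0.01  0.33  0.01] g 13.2
lin in current tool [-0.05 -2.13 -0.62] in goal tool [-0.04 -2.13 -0.61] rot [ 0.0003  0.0004 -0.0017] 0.1
```

```bash
for i in 1 2; do python3 -m creep '[{"grip":0,"linear":[0,-1,-0.25],"rot":[0,0,0]},{"grip":0,"linear":[0,0,0],"rot":[0,0,0]},{"grip":0,"linear":[0,0,0],"rot":[0,0,0]}]' >/dev/null
python3 -c "
from h import *
where()"; done
for i in 1 2 3; do python3 -m creep '[{"grip":0,"linear":[0,-1,-0.25],"rot":[0,0,0]},{"grip":0,"linear":[0,0,0],"rot":[0,0,0]},{"grip":0,"linear":[0,0,0],"rot":[0,0,0]}]' >/dev/null
python3 -c "
from h import *
where()"; done
```

```text
tip(platform) [-70.65   0.16   1.42] far [66.49 -0.09 38.23] Fplat [ 0.77  0.06 -3.72] Mplat [0.007 0.299 0.044]
tip(platform) [-71.72   0.16   1.4 ] far [65.42 -0.09 38.2 ] Fplat [ 0.06  0.29 -3.02] Mplat [-0.001  0.232  0.02 ]
tip(platform) [-72.74   0.16   1.41] far [64.41 -0.09 38.22] Fplat [-0.09  0.59 -3.44] Mplat [-0.007  0.301 -0.022]
tip(platform) [-73.77   0.16   1.39] far [63.38 -0.09 38.2 ] Fplat [-0.53  0.1  -2.44] Mplat [-0.002  0.326 -0.04 ]
tip(platform) [-74.66   0.13   1.42] far [62.47 -0.12 38.27] Fplat [ 0.76 -0.21 -2.49] Mplat [0.045 0.037 0.019]
```

```bash
for i in 1 2; do python3 -m creep '[{"grip":0,"linear":[0,-0.5,-0.13],"rot":[0,0,0]},{"grip":0,"linear":[0,0,0],"rot":[0,0,0]},{"grip":0,"linear":[0,0,0],"rot":[0,0,0]}]' >/dev/null
python3 -c "
from h import *
where()"; done
```

```text
tip(platform) [-75.02   0.14   1.46] far [62.1  -0.1  38.36] Fplat [ 2.46 -0.69 -2.74] Mplat [ 0.043 -0.148  0.097]
tip(platform) [-75.58   0.14   1.45] far [61.55 -0.1  38.34] Fplat [ 2.72  0.07 -3.84] Mplat [ 0.061 -0.285  0.005]
```

```bash
python3 -m creep '[{"grip":0,"linear":[0,-0.7,-0.2],"rot":[0,0,0]},{"grip":0,"linear":[0,0,0],"rot":[0,0,0]},{"grip":0,"linear":[0,0,0],"rot":[0,0,0]}]' >/dev/null
python3 -c "
from h import *
where()
print([np.round(sensors.sense()['force'],2)])
S=-77.3
print('a');plan(*tipgoal(S+4*np.sin(np.radians(11)),0.8,11,y=.15))
p0,R0=tipgoal(S+4*np.sin(np.radians(15)),1.4,15)
for t,z in((11,1.),(7,.5),(4,.2),(2,0),(0,-.3)):
  p,R=tipgoal(S+4*np.sin(np.radians(t)),z,t); print(t,R0.inv().apply(p-p0).round(2),(R0.inv()*R).as_rotvec().round(4)); p0,R0=p,R
"
```

```text
tip(platform) [-76.26   0.12   1.5 ] far [60.86 -0.13 38.41] Fplat [ 3.64  0.73 -2.77] Mplat [ 0.088 -0.459  0.096]
[array([ 3.71,  0.19, -2.77])]
a
t 10.57 pos [549.8 -89.9  96.7] yawY -8.5 tilt 15.06 F [ 3.7  0.2 -2.8] M [ 0.02 -0.47  0.1 ] g 12.9
lin in current tool [0.16 0.46 6.13] in goal tool [0.16 0.9  6.08] rot [ 0.0709  0.0006 -0.0018] 4.07
11 [-0.    0.53  5.75] [ 0.0698  0.     -0.    ]
7 [0.   0.53 5.88] [ 0.0698  0.     -0.    ]
4 [0.   0.47 4.34] [ 0.0524 -0.      0.    ]
2 [-0.    0.34  2.9 ] [0.0349 0.     0.    ]
0 [-0.    0.35  3.01] [0.0349 0.     0.    ]
```

```bash
python3 -m creep '[{"grip":0,"linear":[0,0.11,1.5],"rot":[0.0177,0,0]},{"grip":0,"linear":[0,0.11,1.5],"rot":[0.0177,0,0]},{"grip":0,"linear":[0,0.11,1.5],"rot":[0.0177,0,0]},{"grip":0,"linear":[0,0.11,1.5],"rot":[0.0177,0,0]},{"grip":0,"linear":[0,0,0],"rot":[0,0,0]},{"grip":0,"linear":[0,0,0],"rot":[0,0,0]}]' >/dev/null
python3 -c "
from h import *
where()
plan(*tipgoal(-77.3+4*np.sin(np.radians(7)),.5,7,y=.15))"
```

```text
tip(platform) [-76.75   0.08   0.63] far [62.66 -0.13 27.63] Fplat [ 4.41 -0.8  -1.18] Mplat [-0.066 -0.577  0.049]
t 11.07 pos [551.6 -90.2  90.7] yawY -8.49 tilt 10.96 F [ 4.2 -1.4 -1.2] M [-0.15 -0.56  0.05] g 12.8
lin in current tool [0.18 0.81 5.5 ] in goal tool [0.17 1.19 5.43] rot [ 0.0691  0.0005 -0.0015] 3.96
```

```bash
python3 -m creep '[{"grip":0,"linear":[0,0.2,1.35],"rot":[0.0173,0,0]},{"grip":0,"linear":[0,0.2,1.35],"rot":[0.0173,0,0]},{"grip":0,"linear":[0,0.2,1.35],"rot":[0.0173,0,0]},{"grip":0,"linear":[0,0.2,1.35],"rot":[0.0173,0,0]},{"grip":0,"linear":[0,0,0],"rot":[0,0,0]},{"grip":0,"linear":[0,0,0],"rot":[0,0,0]}]' >/dev/null
python3 -c "
from h import *
where()
plan(*tipgoal(-77.3+4*np.sin(np.radians(5)),.5,5,y=.15))
p,d=imaging.capture('side'); cv2.imwrite('pics/c9.png',cv2.resize(p[225:325,230:390,::-1],None,fx=4.8,fy=4.8,interpolation=cv2.INTER_CUBIC))"
```

```text
tip(platform) [-77.09   0.12   0.56] far [63.86 -0.1  17.83] Fplat [ 4.32 -0.69 -2.3 ] Mplat [-0.123 -0.603  0.03 ]
t 11.57 pos [553.2 -90.4  85.5] yawY -8.49 tilt 6.99 F [ 4.2 -1.3 -2.3] M [-0.21 -0.58  0.03] g 12.8
lin in current tool [0.15 0.62 2.76] in goal tool [0.15 0.72 2.74] rot [ 0.0347  0.0003 -0.0016] 1.99
```

View pics/c9.png

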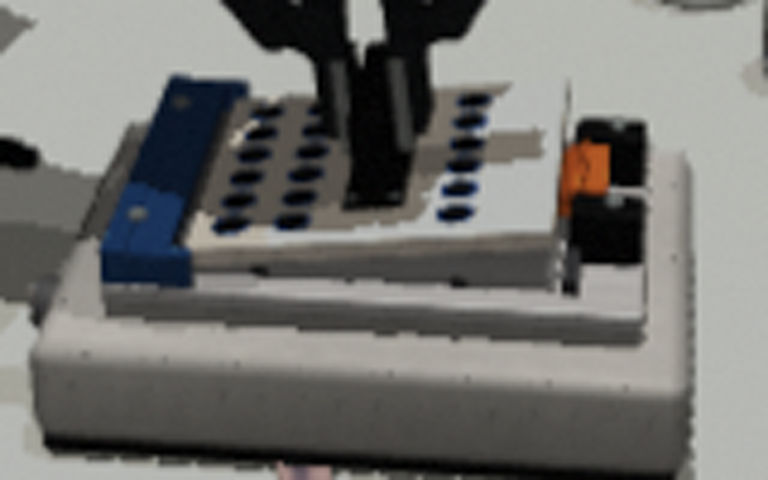

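```bash
python3 -m creep '[{"grip":0,"linear":[0,0.3,1.38],"rot":[0.0174,0,0]},{"grip":0,"linear":[0,0.3,1.38],"rot":[0.0174,0,0]},{"grip":0,"linear":[0,0,0],"rot":[0,0,0]},{"grip":0,"linear":[0,0,0],"rot":[0,0,0]}]' >/dev/null
python3 -c "
from h import *
where()
plan(*tipgoal(-77.3+4*np.sin(np.radians(3.5)),.3,3.5,y=.15))"
```

```text
tip(platform) [-77.07   0.12   0.68] far [64.39 -0.11 13.03] Fplat [ 3.02 -1.46  1.19] Mplat [-0.222 -0.396  0.053]
t 11.95 pos [554.  -90.5  83. ] yawY -8.49 tilt 4.99 F [ 2.8 -1.9  1.2] M [-0.28 -0.36  0.05] g 12.6
lin in current tool [0.16 0.36 2.4 ] in goal tool [0.15 0.42 2.39] rot [ 0.026   0.0002 -0.0016] 1.49
```

```bash
python3 -m creep '[{"grip":0,"linear":[0,0.15,1.1],"rot":[0.013,0,0]},{"grip":0,"linear":[0,0.15,1.1],"rot":[0.013,0,0]},{"grip":0,"linear":[0,0,0],"rot":[0,0,0]}]' >/dev/null
python3 -c "
from h import *
where()
plan(*tipgoal(-77.3+4*np.sin(np.radians(2)),.2,2,y=.15))"
```

```text
tip(platform) [-77.38   0.2    0.17] far [ 6.437e+01 -5.000e-02  8.610e+00] Fplat [ 1.23 -0.49 -0.27] Mplat [-0.23  -0.291  0.037]
t 12.2 pos [554.3 -90.5  80.3] yawY -8.5 tilt 3.41 F [ 1.1 -0.7 -0.3] M [-0.27 -0.25  0.04] g 13.0
lin in current tool [0.09 0.58 1.89] in goal tool [0.09 0.63 1.87] rot [ 0.0246 -0.0001 -0.0018] 1.41
```

```bash
python3 -m creep '[{"grip":0,"linear":[0,0.25,1.0],"rot":[0.0125,0,0]},{"grip":0,"linear":[0,0.25,1.0],"rot":[0.0125,0,0]},{"grip":0,"linear":[0,0,0],"rot":[0,0,0]}]' >/dev/null
python3 -c "
from h import *
where()
plan(*tipgoal(-77.3+4*np.sin(np.radians(0)),.0,0,y=.15))
p,d=imaging.capture('side'); cv2.imwrite('pics/c10.png',cv2.resize(p[225:325,230:390,::-1],None,fx=4.8,fy=4.8,interpolation=cv2.INTER_CUBIC))"
```

```text
tip(platform) [-77.17   0.21   0.08] far [ 6.474e+01 -5.000e-02  5.000e+00] Fplat [ 1.94 -1.15 -0.12] Mplat [-0.135 -0.144  0.063]
t 12.45 pos [555.  -90.6  78.4] yawY -8.5 tilt 1.98 F [ 1.8 -1.4 -0.1] M [-0.15 -0.12  0.06] g 12.5
lin in current tool [0.08 0.36 2.77] in goal tool [0.08 0.46 2.76] rot [ 0.0346 -0.0001 -0.0018] 1.99
```

View pics/c10.png

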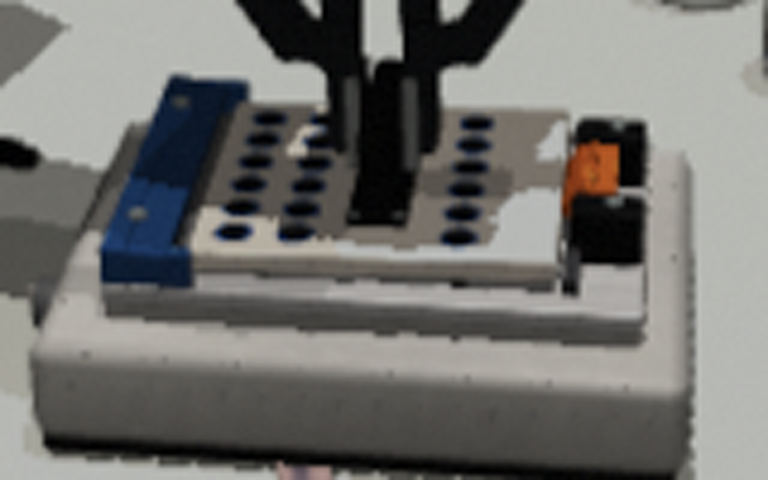

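```bash
python3 -m creep '[{"grip":0,"linear":[0,0.17,1.4],"rot":[0.0173,0,0]},{"grip":0,"linear":[0,0,0],"rot":[0,0,0]},{"grip":0,"linear":[0,0,0],"rot":[0,0,0]}]' >/dev/null
python3 -c "
from h import *
where()"
python3 -m creep '[{"grip":0,"linear":[0,0.17,1.4],"rot":[0.0173,0,0]},{"grip":0,"linear":[0,0,0],"rot":[0,0,0]},{"grip":0,"linear":[0,0,0],"rot":[0,0,0]}]' >/dev/null
python3 -c "
from h import *
where();plan(*tipgoal(-77.3,-.5,-.5,y=.15))
p,d=imaging.capture('side'); cv2.imwrite('pics/c11.png',cv2.resize(p[225:325,230:390,::-1],None,fx=4.8,fy=4.8,interpolation=cv2.INTER_CUBIC))"
```

```text
tip(platform) [-77.31   0.22   0.08] far [ 6.467e+01 -2.000e-02  2.670e+00] Fplat [ 1.29 -1.4  -1.4 ] Mplat [-0.174 -0.18   0.006]
tip(platform) [-77.01   0.22   0.11] far [ 6.499e+01 -2.000e-02  3.900e-01] Fplat [ 3.97  0.55 -1.54] Mplat [-0.069 -0.505  0.093]
t 13.0 pos [555.7 -90.7  75.9] yawY -8.5 tilt 0.12 F [ 4.  -0.  -1.5] M [-0.14 -0.49  0.09] g 12.8
lin in current tool [ 0.06 -0.13  1.44] in goal tool [ 0.06 -0.11  1.44] rot [ 0.0107 -0.0001 -0.0017] 0.62
```

View pics/c11.png

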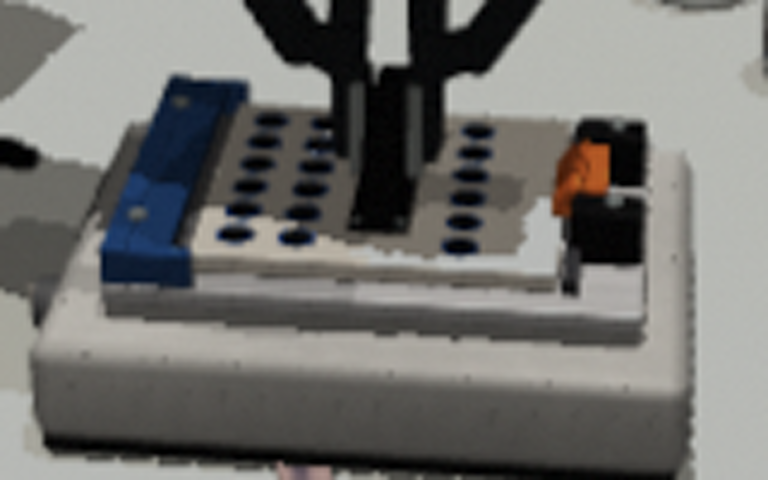

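The catch has sprung forward over the plate edge, and Fx is back to the strip's push alone. I'll press lightly to check the plate is down.

```bash
python3 -m creep '[{"grip":0,"linear":[0,0,0.4],"rot":[0.003,0,0]},{"grip":0,"linear":[0,0,0],"rot":[0,0,0]}]' >/dev/null
python3 -c "
from h import *
where()"
python3 -m creep '[{"grip":0,"linear":[0,0,0.4],"rot":[0.002,0,0]},{"grip":0,"linear":[0,0,0],"rot":[0,0,0]},{"grip":0,"linear":[0,0,0],"rot":[0,0,0]}]' >/dev/null
python3 -c "
from h import *
where();plan(*tipgoal(-77.3,-.5,0,y=.15))"
```

```text
tip(platform) [-77.21   0.2    0.11] far [ 6.479e+01 -6.000e-02 -4.000e-02] Fplat [ 3.92 -0.01 -1.47] Mplat [-0.012 -0.572  0.081]
tip(platform) [-77.24   0.2    0.22] far [ 6.476e+01 -4.000e-02 -1.700e-01] Fplat [1.24 0.   4.49] Mplat [ 0.1   -0.243  0.074]
t 13.47 pos [555.5 -90.7  75.6] yawY -8.5 tilt -0.16 F [ 1.2 -0.2  4.5] M [ 0.06 -0.26  0.07] g 12.8
lin in current tool [ 0.08 -0.11  0.51] in goal tool [ 0.08 -0.11  0.51] rot [-0.0027  0.0001 -0.0017] 0.19
```

```bash
python3 -m creep '[{"grip":0,"linear":[0,0.4,-0.2],"rot":[0,0,0]},{"grip":0,"linear":[0,0.4,-0.2],"rot":[0,0,0]},{"grip":0,"linear":[0,0.4,0],"rot":[0,0,0]},{"grip":0,"linear":[0,0,0],"rot":[0,0,0]}]' 
python3 -c "
from h import *
where()"
python3 -m creep '[{"grip":18,"linear":[0,0,0],"rot":[0,0,0]},{"grip":24,"linear":[0,0,0],"rot":[0,0,0]},{"grip":32,"linear":[0,0,0],"rot":[0,0,0]},{"grip":38,"linear":[0,0,0],"rot":[0,0,0]},{"grip":38,"linear":[0,0,0],"rot":[0,0,0]}]' 20
python3 -c "
from h import *
where()"
```

```text
time_s: 13.8
eef_pos: [556.4, -90.8, 75.6]
ee_rot: [-0.002, 0.758, 0.653, -0.001]
force: [-2.1, -0.0, 4.9]
grip_width: 0.151
tip(platform) [-76.4    0.19   0.32] far [ 6.56e+01 -6.00e-02 -2.50e-01] Fplat [-2.03 -0.32  4.91] Mplat [0.026 0.061 0.028]
time_s: 14.22
eef_pos: [556.5, -90.8, 75.4]
ee_rot: [-0.001, 0.758, 0.653, -0.001]
force: [0.5, 0.2, 0.2]
grip_width: 0.445
tip(platform) [-7.626e+01  1.900e-01  4.000e-02] far [65.74 -0.07 -0.47] Fplat [0.42 0.31 0.21] Mplat [ 0.009 -0.027  0.009]
```

Released with no contact force. Next I retract upward.

```bash
python3 -m creep '[{"grip":38,"linear":[0,0,-4],"rot":[0,0,0]},{"grip":38,"linear":[0,0,-10],"rot":[0,0,0]},{"grip":38,"linear":[0,0,-18],"rot":[0,0,0]},{"grip":38,"linear":[0,0,-24],"rot":[0,0,0]},{"grip":38,"linear":[0,0,-24],"rot":[0,0,0]},{"grip":38,"linear":[0,0,-24],"rot":[0,0,0]},{"grip":38,"linear":[0,0,-24],"rot":[0,0,0]},{"grip":38,"linear":[10,0,-12],"rot":[0,0,0]},{"grip":38,"linear":[20,-10,0],"rot":[0,0,0]},{"grip":38,"linear":[30,-20,0],"rot":[0,0,0]},{"grip":38,"linear":[30,-20,0],"rot":[0,0,0]},{"grip":38,"linear":[0,0,0],"rot":[0,0,0]}]'
python3 -m creep '[{"grip":38,"linear":[30,-20,0],"rot":[0,0,0]},{"grip":38,"linear":[30,-20,0],"rot":[0,0,0]},{"grip":38,"linear":[30,-20,0],"rot":[0,0,0]},{"grip":38,"linear":[30,-20,0],"rot":[0,0,0]},{"grip":38,"linear":[0,0,0],"rot":[0,0,0]},{"grip":38,"linear":[0,0,0],"rot":[0,0,0]}]'
python3 - <<'E'
from h import *
a,_=imaging.capture("side");b,d=imaging.capture("top");np.save("pics/dt.npy",d)
cv2.imwrite("pics/c12.png",cv2.resize(a[225:325,230:390,::-1],None,fx=4.8,fy=4.8,interpolation=cv2.INTER_CUBIC))
cv2.imwrite("pics/c13.png",cv2.resize(b[100:325,225:495,::-1],None,fx=2.9,fy=2.6,interpolation=cv2.INTER_CUBIC))
cv2.imwrite("pics/top9.png",b[:,:,::-1])
E
```

```text
time_s: 15.22
eef_pos: [518.8, 9.8, 217.1]
ee_rot: [-0.002, 0.756, 0.654, -0.001]
force: [-0.2, -0.8, 0.8]
grip_width: 0.446
time_s: 15.72
eef_pos: [459.2, 137.1, 217.0]
ee_rot: [-0.001, 0.757, 0.654, -0.001]
force: [0.5, -1.4, 0.1]
grip_width: 0.443
```

View pics/c12.png

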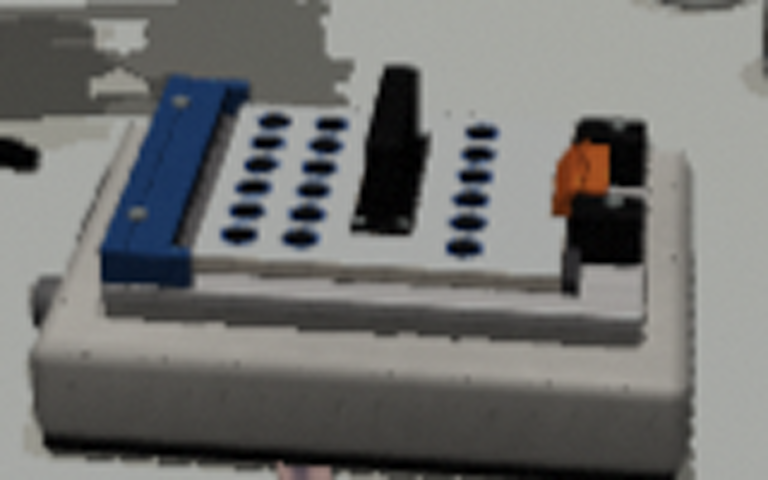

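View pics/c13.png

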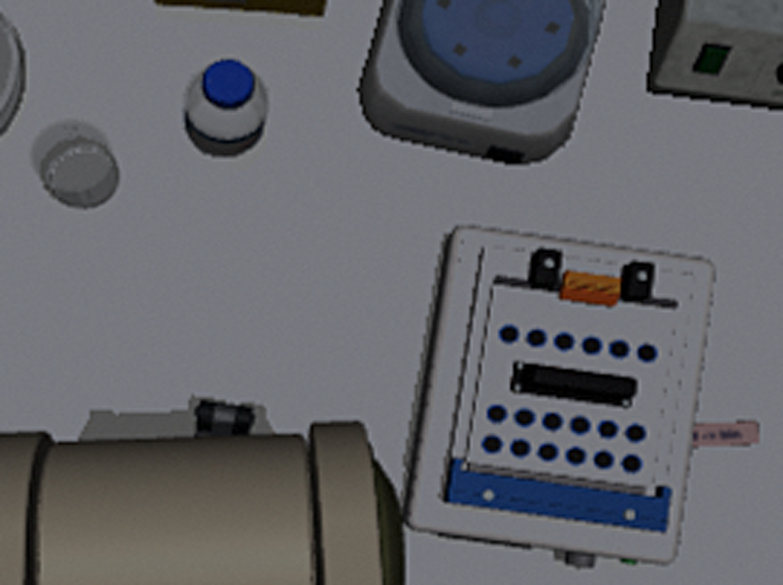

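The plate lies flat: its tongue is under the bar at the lower edge, its far edge is against the stop, and the orange catch at about (590,288) overlaps it. The bottle and the beaker haven't moved.

```bash
python3 -c "
from rig import ctrl; print(ctrl.finish_job())"
```

```text
the job is handed in; nothing more can be done
None
```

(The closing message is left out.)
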